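# Put the steel die away in its slotted holder

### The arm

A 6-joint arm with a two-finger parallel gripper is mounted at the origin on a cart in front of the work surface, level with it; the furniture and walls round the work are solid. World frame = base frame: x ahead of the robot, y to its left, z up, the work surface at z = 0. Lengths are in m, angles in rad, forces in N, time in s.
With the tool pointing down it reaches from about 0.35 to 1 m from the base axis. Payload 7.1 kg.
Tool frame: the origin (TCP) lies midway between the tips of the shut fingers; the grasp point (between the pads) lies env.grip_point_offset behind it (env.grip_point_offset is the distance from the TCP to the grasp point, in m); z points along the fingers, y is the line along which they close (so a half turn about z gives the same grasp; the last joint's range is limited). The gripper opens to 85 mm and grips with 20 to 120 N. Pads are 22 mm wide; open, the fingers measure 114 mm over their backs; the gripper's body (76 mm by 85 mm) begins 54 mm behind the grasp point. The pads swing forward as they close: fully open they stand 13 mm farther back than shut.
Start: joints at [1.33, 0.423, 1.63, -0, 1.089, -0.019], TCP at [0.137, 0.61, 0.231] pointing down, gripper open.
Joint ranges: [-3, 3], [-0.9, 2.11], [0.09, 2.58], [-1.31, 4.45], [0.11, 2.69], [-2.54, 2.54]. Speed limits (rad/s): [2.39, 2.39, 3.01, 3.14, 3.14, 3.14].

### API

Orientations are given as a unit quaternion [x, y, z, w].
In Python, from station import env gives the robot as it stands.
- The arm moves only by the tool step_arm, never from a script. Its argument "plan" is a list of rows, each a list of 3 entries, a list of its own where there are three numbers: the shift along the world's x, y, z in cm, then the turn, a rotation vector about the world's x, y, z in rad, then the finger opening in cm, from 0 to 8.54. In form: [[[x, y, z], [ax, ay, az], gripper], ...]. A call has 1 to 8 rows; each row is the pose to reach, as a shift and turn from the pose commanded when the call began; what a row does not reach only later rows make up. A row lasts 1/12 s, in which the tool goes at most 41.7 mm and 7.16 degrees, less where a joint would pass 70% of its speed; a pose out of reach is approached as far as the arm can. A call with a gripper value outside its range is refused whole. The fingers move at their own pace and stop on an object; "newtons" is the grip in N (left out, the last holds). Time passes only in rows, so rows that repeat a pose let the fingers close. It gives the time, the measured TCP pose, the force, the opening and the grip force at its end, in the units of the state.
- env.state(): the state, without advancing time (a new reading comes with each control period).
- env.grab_frame(name): name is "scene" or "top"; returns a dict with "image" (400x640x3 uint8, red, green, blue), "depth" (400x640 float32, m along the optical axis (not along the pixel's ray), 0 where there is no reading), "intrinsics" (3x3 intrinsics, pixels), "k1" (the pictures are not rectified: a ray, as slopes to the right and down, at radius r is drawn at 1 + k1 r^2 times it, then the intrinsics apply), "world_from_camera" (4x4, takes a point from camera to world coordinates). Camera axes: x right, y down, z forward; pixel columns grow to the right and rows downward; lengths in m; the calibration is good to about 2 mm. A picture is of the moment at which its call begins.
- env.sign_off(): hands the job in; it is judged then, once.
The state is a dict: "clock": time; "joint_positions": joint angles; "joint_velocities": joint speeds; "joint_efforts": joint torques, N m; "position": TCP position; "orientation": TCP orientation; "contact_force": force on the tool from outside, world axes, zero at the start; "moment": the same for the moment, N m; "width": finger opening in m; "grip_force": force on a finger pad.
Only numpy, scipy, OpenCV 4.12 (cv2) and the standard library are available. Lean on these libraries where they do the work, as an engineer would, in place of code of your own. Each camera call takes 0.05 s, during which the arm holds its last target. There are 200 camera calls.

### The job

Put away the long steel die bar that stands on edge on the bench: stand it on edge in the wide slot of the wooden holder, centred lengthwise and right down onto the slot's floor, and let go. The other, narrow-slotted stand already holds a drawplate and is not for it. Do not knock over the small brown bottle.

Things in the scene. Friction and masses are not known exactly. Their poses are not given: they have to be found in the camera images.
- die_bar: Loose grey steel slab 160 x 58 x 16 mm, under 1 kg, ornament on one broad face; stands free on a long edge. Grip from above across the 16 mm, at mid-length. Origin: centre of its plain broad face, 29 mm below the top edge. Axes: x up, y along its length, z across, from plain to ornamental face (bar's middle is at z = +8 mm). Any end or face may go either way round.
- slot (a point): Centre of the slot floor in the wooden holder (fixed block 90 long, 72 wide, 36 mm high, feet 8 mm high along its sides). Slot runs its whole length, open on top and at both ends: floor 6 mm over the bench, 22 mm wide, from 26 mm up flaring to 38 mm wide at the top. The seated bar sticks out 35 mm at each end, top edge 64 mm over the bench. Axes: x along the slot, y across, z up.
- plate_stand: The other wooden block, not the goal: same outside size and feet, fixed, but its slot is only 9 mm wide and holds a thin dark drawplate (130 x 6 mm, rows of small holes, fixed) whose top is 58 mm over the bench. Origin: centre of the block's underside; x along its slot, z up.
- flux_bottle: Small brown bottle with a black cap, 39 mm across, 87 mm tall, standing loose on the bench behind the work. Origin: centre of its underside; z up.
Things that resemble listed ones, but are neither listed nor needed, are in the scene too. Of the things that look like the flux_bottle, the middle-sized one is meant.

How it is judged:
By the outcome, as a careful person would: the job done as asked, in the order asked, and still so for the second after the job is handed in, with the robot touching nothing.
It also fails if it takes over 38 s, if anything falls off the work surface, if the arm or the gripper's body presses on something with over 40 N, if the wrist force passes 120 N, or if a joint passes its speed limit or range.

## Working session

There is one attempt and no reset: what is moved stays moved. The work goes in short steps, Python scripts to look and compute and a tool call to move; the robot and the scene stay as the last step left them, time stands still between calls to the robot, and variables do not carry over. Pictures are saved under pics/ and viewed, at most 10 in all, crops included, and the job is handed in when it is done.

Besides the shell and the picture viewer there is one more tool, called after "Request:" by a JSON object that holds its "api" and its "payload", one argument or row to a line. step_arm: Moves the arm, as the interface text tells. Its arguments: {"type":"object","properties":{"plan":{"type":"array"},"newtons":{"type":"number"}},"required":["plan"]}

```bash
mkdir -p pics; cat > h.py <<'E'
import numpy as np, cv2, pickle
from station import env
def grab(n):
    f=env.grab_frame(n); pickle.dump(f,open(f'pics/{n}.pkl','wb')); return f
def cloud(f):
    K=np.array(f['intrinsics'],float); d=f['depth']; h,w=d.shape
    u,v=np.meshgrid(np.arange(w),np.arange(h))
    p=np.stack([u,v],-1).reshape(-1,1,2).astype(np.float64)
    q=cv2.undistortPoints(p,K,np.array([f['k1'],0,0,0,0.]))[:,0]
    P=np.c_[q,np.ones(len(q))]*d.reshape(-1,1)
    T=np.array(f['world_from_camera']); W=P@T[:3,:3].T+T[:3,3]
    W[d.reshape(-1)==0]=np.nan
    return W.reshape(h,w,3)
E
python3 - <<'E'
from h import *
for n in('scene','top'):
    f=grab(n); cv2.imwrite(f'pics/{n}0.png',f['image'][...,::-1]); print(np.round(f['world_from_camera'],3),f['k1'])
s=env.state();print(s['position'],s['orientation'],s['width'],s['contact_force'],env.grip_point_offset)
E
```

```text
[[-0.866 -0.373  0.333  0.284]
 [-0.5    0.664 -0.555  0.55 ]
 [-0.014 -0.647 -0.762  0.767]
 [ 0.     0.     0.     1.   ]] -0.047362586808828475
[[-0.014 -0.991  0.133  0.46 ]
 [-1.     0.013 -0.013  0.065]
 [ 0.011 -0.134 -0.991  1.157]
 [ 0.     0.     0.     1.   ]] -0.04393972774096307
[0.13734774 0.60919807 0.23059354] [ 1.10662897e-01  9.93857732e-01 -7.22245085e-04 -9.78060960e-05] 0.08541893910068088 [-0.20122125 -0.34842804 -0.5947043 ] 0.0187
```

View pics/scene0.png

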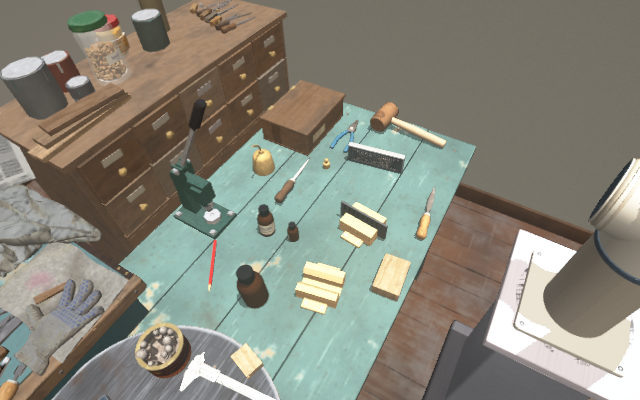

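View pics/top0.png

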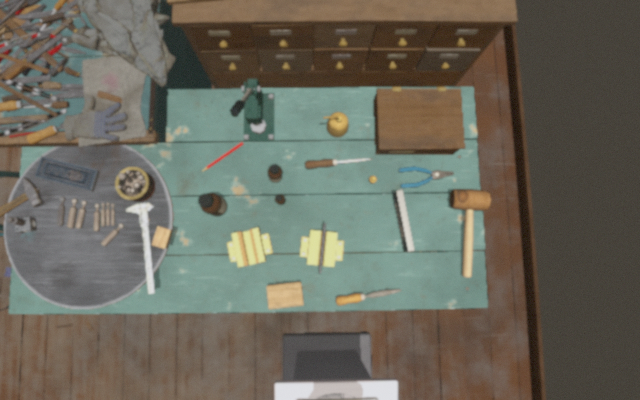

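The scene view shows the bar on edge at (376,158). The empty wide-slot holder is at (320,287), and the stand with the dark drawplate is at (362,225). The bottles are at (252,287) large, (265,221) middle-sized and (293,232) small. In the top view these are the bar at (404,220), holder at (250,247), stand at (322,248) and bottles at (213,204), (275,173) and (280,199).

The flat dark ornamented plate at top (68,173) and the wooden block at top (285,295) could also be mistaken for the targets. The bar that stands on edge is the one at (404,220).

```bash
python3 - <<'E'
from h import *
fs={n:pickle.load(open(f'pics/{n}.pkl','rb')) for n in('scene','top')}
def rect(P,tag):
    r=cv2.minAreaRect(P[:,:2].astype(np.float32)*1000); print(tag,len(P),np.round(r[0],1),np.round(r[1],1),round(r[2],1),'z',np.round(np.percentile(P[:,2],[2,50,98]),4), 'med',np.round(np.median(P,0),4))
W={n:cloud(f) for n,f in fs.items()}
for n,(a,b,c,d),z in [('top',(385,425,180,258),(.045,.07)),('scene',(340,412,138,178),(.05,.07)),('scene',(340,412,138,178),(.01,.07)),
  ('top',(222,278,222,272),(.03,.05)),('scene',(285,350,255,318),(.03,.05)),('scene',(285,350,255,318),(.003,.028)),
  ('top',(295,348,222,275),(.03,.07)),('scene',(330,392,198,250),(.03,.07)),
  ('scene',(253,277,200,240),(.02,.1)),('top',(262,288,160,185),(.02,.1)),('scene',(232,270,260,310),(.02,.2)),('scene',(284,302,220,243),(.015,.1))]:
    P=W[n][c:d,a:b].reshape(-1,3); P=P[(P[:,2]>z[0])&(P[:,2]<z[1])]; 
    if len(P)>3: rect(P,n)
# bench
for n,(u,v) in [('scene',(330,200)),('top',(350,200)),('top',(380,270))]: print(n,W[n][v,u])
T=fs['top']; 
p=W['top']; print('bounds',p[390,330],p[120,420])
S=fs['scene']['image'];T=fs['top']['image']
c1=cv2.resize(S[135:335,270:420],None,fx=3,fy=3,interpolation=2); c2=cv2.resize(T[170:290,215:425],(350*1,200),interpolation=2)
cv2.imwrite('pics/crop.png',c1[...,::-1])
E
```

```text
top 441 [ 561.  -183.3] [160.2  18.5] 8.9 z [0.048  0.0569 0.0616] med [ 0.5597 -0.1823  0.0569]
scene 334 [ 562.7 -182.3] [160.4  20.5] 8.1 z [0.0505 0.0566 0.0595] med [ 0.5591 -0.1813  0.0566]
scene 918 [ 579.5 -185.3] [ 70.1 191. ] 79.1 z [0.0113 0.042  0.059 ] med [ 0.5585 -0.178   0.042 ]
top 550 [498.  223.9] [90.9 70.1] 11.8 z [0.0305 0.035  0.0396] med [0.4962 0.2339 0.035 ]
scene 777 [500.  225.6] [90.4 73.9] 12.0 z [0.0306 0.0345 0.0374] med [0.4982 0.2335 0.0345]
scene 959 [503.3 225.2] [105.9 120.6] 3.2 z [0.0034 0.0079 0.0276] med [0.4947 0.23   0.0079]
top 926 [493.1  32.2] [ 72.  128.3] 83.3 z [0.0313 0.0358 0.0596] med [0.4929 0.0326 0.0358]
scene 1050 [494.3  32.7] [ 74.9 129. ] 81.9 z [0.0311 0.0359 0.0579] med [0.493  0.0379 0.0359]
scene 368 [693.9 157.1] [37.9 34.5] 19.4 z [0.021  0.0558 0.086 ] med [0.6889 0.1613 0.0558]
top 206 [691.2 154. ] [33.6 39.5] 19.9 z [0.0241 0.0586 0.087 ] med [0.6882 0.1517 0.0586]
scene 889 [605.3 319.8] [55.  42.6] 61.1 z [0.0238 0.0801 0.1211] med [0.5996 0.3262 0.0801]
scene 155 [624.4 144.6] [25.9 19.7] 67.6 z [0.016  0.0396 0.0599] med [0.622  0.1487 0.0396]
scene [ 6.07495211e-01 -5.78780038e-03 -3.22956964e-04]
top [ 0.62360908 -0.04885881 -0.00186659]
top [ 0.43347623 -0.12434333 -0.00048173]
bounds [0.127789   0.01510371 0.00149586] [ 0.82056972 -0.22944704  0.08172368]
```

View pics/crop.png

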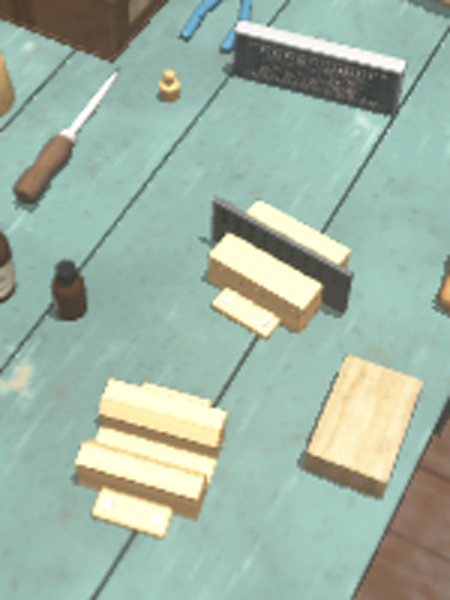

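The crop confirms the choice. The ornamented steel bar stands on edge at the top of the crop, and the empty wide-slot holder is at the lower left. The measured sizes match the description: bar 160 x ~18 mm with its top at 58 mm, holder 90 x 72 x 36 mm.

- **Bar:** (0.562, -0.183), yaw 8.5°
- **Holder:** (0.499, 0.225), yaw 11.9°

Now moving over the bar.

Request:
{"api": "step_arm", "payload": {
  "plan": [
    [[42.4,-79.2,0],[0,0,0.37],7],
    [[42.4,-79.2,0],[0,0,0.37],7],
    [[42.4,-79.2,0],[0,0,0.37],7],
    [[42.4,-79.2,0],[0,0,0.37],7],
    [[42.4,-79.2,0],[0,0,0.37],7],
    [[42.4,-79.2,0],[0,0,0.37],7],
    [[42.4,-79.2,0],[0,0,0.37],7],
    [[42.4,-79.2,0],[0,0,0.37],7]
  ],
  "newtons": 70
}}

```text
clock: 0.77
position: [0.295, 0.3139, 0.2312]
orientation: [-0.074, 0.997, -0.0, -0.0]
contact_force: [1.2, 0.2, -0.2]
width: 0.0697
grip_force: 0.0
```

Request:
{"api": "step_arm", "payload": {
  "plan": [
    [[26.7,-49.7,0],[0,0,0],7],
    [[26.7,-49.7,0],[0,0,0],7],
    [[26.7,-49.7,0],[0,0,0],7],
    [[26.7,-49.7,0],[0,0,0],7],
    [[26.7,-49.7,0],[0,0,0],7],
    [[26.7,-49.7,0],[0,0,0],7],
    [[26.7,-49.7,0],[0,0,0],7],
    [[26.7,-49.7,0],[0,0,0],7]
  ]
}}

```text
clock: 1.43
position: [0.4529, 0.02, 0.2313]
orientation: [-0.074, 0.997, 0.0, -0.0]
contact_force: [0.5, 0.9, 0.6]
width: 0.0698
grip_force: 0.0
```

```bash
python3 -c "
from h import *
s=env.state();print(s['position'],s['orientation'],s['joint_positions'])"
```

```text
[0.45289341 0.01999146 0.23131701] [-7.38772728e-02  9.97267340e-01  1.78202870e-05 -7.32766806e-06] [ 1.78369642e-02  1.68350485e-01  1.99535355e+00  4.19166041e-05
  9.77905246e-01 -1.70087206e+00]
```

Request:
{"api": "step_arm", "payload": {
  "plan": [
    [[10.9,-20.3,0],[0,0,0],7],
    [[10.9,-20.3,0],[0,0,0],7],
    [[10.9,-20.3,0],[0,0,0],7],
    [[10.9,-20.3,0],[0,0,0],7],
    [[10.9,-20.3,0],[0,0,0],7],
    [[10.9,-20.3,0],[0,0,0],7],
    [[10.9,-20.3,-8],[0,0,0],7],
    [[10.9,-20.3,-12],[0,0,0],7]
  ]
}}

```text
clock: 2.1
position: [0.5641, -0.1833, 0.1489]
orientation: [-0.073, 0.997, -0.001, 0.003]
contact_force: [0.5, 0.3, -1.2]
width: 0.0702
grip_force: 0.0
```

```bash
python3 - <<'E'
from h import *
s=env.state();print(s['position'],s['orientation'])
f=grab('scene'); W=cloud(f)
cv2.imwrite('pics/s2.png',cv2.resize(f['image'][100:230,300:470],None,fx=4,fy=4,interpolation=2)[...,::-1])
E
```

```text
[ 0.5640766  -0.18331797  0.14892658] [-0.07285616  0.99733683 -0.00133536  0.00307401]
```

View pics/s2.png

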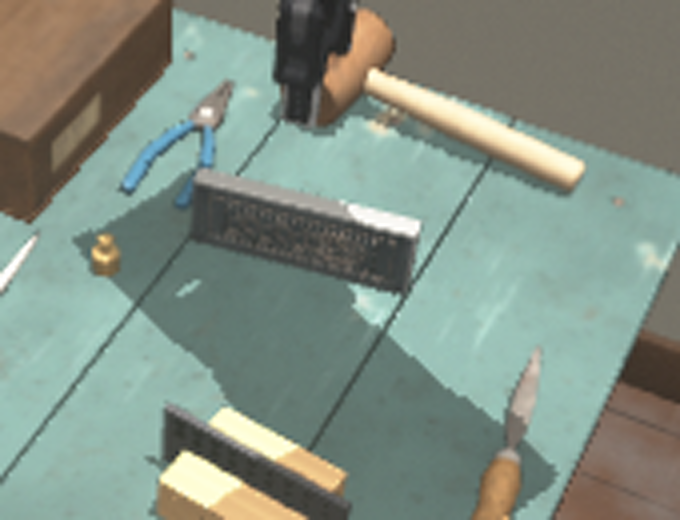

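The crop shows the gripper over the bar, with one finger at about (305,100). The bar still stands untouched.

Request:
{"api": "step_arm", "payload": {
  "plan": [
    [[0,0,-3],[0,0,0],7],
    [[0,0,-5],[0,0,0],7],
    [[0,0,-6],[0,0,0],7],
    [[0,0,-6],[0,0,0],7],
    [[0,0,-6],[0,0,0],7]
  ]
}}

```text
clock: 2.57
position: [0.5617, -0.1807, 0.0886]
orientation: [-0.074, 0.997, 0.0, -0.0]
contact_force: [0.4, 0.2, -0.0]
width: 0.0698
grip_force: 0.0
```

```bash
python3 - <<'E'
from h import *
s=env.state();print(s['position'],s['orientation'])
f=grab('scene'); K=np.array(f['intrinsics'],float);T=np.linalg.inv(np.array(f['world_from_camera']))
c=np.array([.5617,-.183,.058]);a=np.radians(8.5);d=np.array([np.cos(a),np.sin(a),0]);p=np.array(s['position'])
P=np.array([c,c+d*.08,c-d*.08,p])
q=cv2.projectPoints(P,cv2.Rodrigues(T[:3,:3])[0],T[:3,3],K,np.array([f['k1'],0,0,0]))[0][:,0]
im=cv2.resize(f['image'][120:190,330:425],None,fx=7,fy=7,interpolation=2)[...,::-1].copy()
for x in q: cv2.circle(im,tuple(int(round(t)) for t in ((x-[330,120]+.5)*7)),3,(0,0,255),-1)
cv2.imwrite('pics/s3.png',im); print(q)
E
```

```text
[ 0.56168838 -0.18071004  0.08857791] [-7.42013130e-02  9.97243268e-01  4.72493077e-05 -1.66508955e-04]
[[376.20933251 149.59808989]
 [348.74712386 142.73380706]
 [404.66828979 156.74560873]
 [376.81323653 141.65049169]]
```

View pics/s3.png

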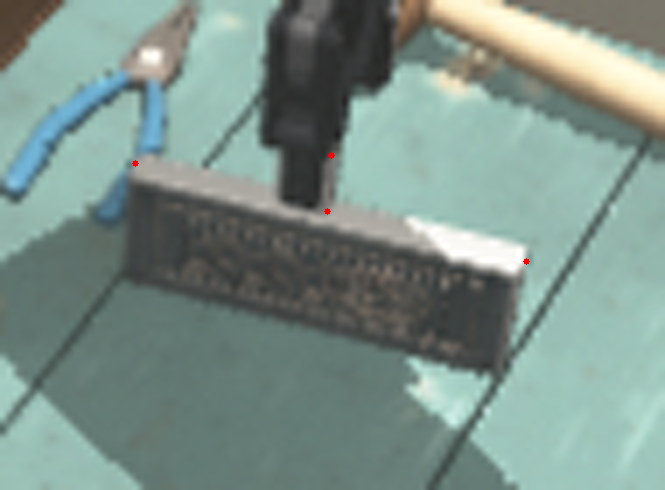

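The predicted bar ends at crop (135,163) and (526,261) fall on the real ends, and the TCP is over mid-length. I'll descend and grip.

Request:
{"api": "step_arm", "payload": {
  "plan": [
    [[0,-0.2,-2.5],[0,0,0],7],
    [[0,-0.2,-4.5],[0,0,0],7],
    [[0,-0.2,-5.4],[0,0,0],7],
    [[0,-0.2,-5.4],[0,0,0],7],
    [[0,-0.2,-5.4],[0,0,0],3.5],
    [[0,-0.2,-5.4],[0,0,0],2.5],
    [[0,-0.2,-5.4],[0,0,0],1.8],
    [[0,-0.2,-5.4],[0,0,0],1.0]
  ],
  "newtons": 70
}}

```text
clock: 3.28
position: [0.5623, -0.1831, 0.0351]
orientation: [-0.074, 0.997, -0.0, 0.001]
contact_force: [0.6, 0.3, -0.4]
width: 0.022
grip_force: 0.0
```

Request:
{"api": "step_arm", "payload": {
  "plan": [
    [[0,0,0],[0,0,0],1.0],
    [[0,0,0],[0,0,0],1.0],
    [[0,0,0],[0,0,0],1.0],
    [[0,0,0],[0,0,0],1.0]
  ]
}}

```text
clock: 3.62
position: [0.5623, -0.1832, 0.0352]
orientation: [-0.074, 0.997, -0.0, 0.001]
contact_force: [-1.0, -1.0, 6.1]
width: 0.0149
grip_force: 69.1
```

Gripped at about 15 mm and 69 N. Lifting.

Request:
{"api": "step_arm", "payload": {
  "plan": [
    [[0,0,1],[0,0,0],1.0],
    [[0,0,3],[0,0,0],1.0],
    [[0,0,5.5],[0,0,0],1.0],
    [[0,0,8.5],[0,0,0],1.0],
    [[0,0,11.5],[0,0,0],1.0],
    [[0,0,14],[0,0,0],1.0],
    [[0,0,15],[0,0,0],1.0],
    [[0,0,15],[0,0,0],1.0]
  ],
  "newtons": 100
}}

```text
clock: 4.28
position: [0.5626, -0.1831, 0.1865]
orientation: [-0.074, 0.997, -0.001, 0.002]
contact_force: [0.9, -0.8, -7.5]
width: 0.0144
grip_force: 98.6
```

Request:
{"api": "step_arm", "payload": {
  "plan": [
    [[-0.3,2,0],[0,0,0.01],1.0],
    [[-0.8,5,0],[0,0,0.02],1.0],
    [[-1.3,8,0],[0,0,0.03],1.0],
    [[-1.8,11.5,0],[0,0,0.04],1.0],
    [[-2.3,15,0],[0,0,0.05],1.0],
    [[-2.9,18.5,0],[0,0,0.06],1.0],
    [[-3.4,22,0],[0,0,0.06],1.0],
    [[-4.0,25.5,0],[0,0,0.06],1.0]
  ]
}}

```text
clock: 4.95
position: [0.5194, 0.0736, 0.1818]
orientation: [-0.104, 0.995, 0.0, -0.002]
contact_force: [1.8, 0.9, -6.1]
width: 0.0145
grip_force: 98.8
```

Request:
{"api": "step_arm", "payload": {
  "plan": [
    [[-0.5,3.5,0],[0,0,0],1.0],
    [[-1.0,7,0],[0,0,0],1.0],
    [[-1.5,10,0],[0,0,0],1.0],
    [[-1.9,12.5,0],[0,0,0],1.0],
    [[-2.2,14.3,0],[0,0,0],1.0],
    [[-2.35,15.3,0],[0,0,0],1.0],
    [[-2.35,15.3,0],[0,0,0],1.0],
    [[-2.35,15.3,0],[0,0,0],1.0]
  ]
}}

```text
clock: 5.62
position: [0.4971, 0.2247, 0.1826]
orientation: [-0.104, 0.995, -0.001, -0.001]
contact_force: [-0.6, -1.0, -8.1]
width: 0.0145
grip_force: 99.1
```

```bash
python3 - <<'E'
from h import *
s=env.state();print(s['position'],s['orientation'],s['moment'],s['contact_force'])
f=grab('scene'); W=cloud(f);g=grab('top')
cv2.imwrite('pics/s4.png',cv2.resize(f['image'][170:350,200:440],None,fx=3,fy=3,interpolation=2)[...,::-1])
E
```

```text
[0.49708113 0.22469419 0.18255213] [-1.04441502e-01  9.94529998e-01 -6.08804387e-04 -1.29774661e-03] [-0.02660762  0.0130406  -0.00356164] [-0.56510489 -0.95189915 -8.07690887]
```

View pics/s4.png

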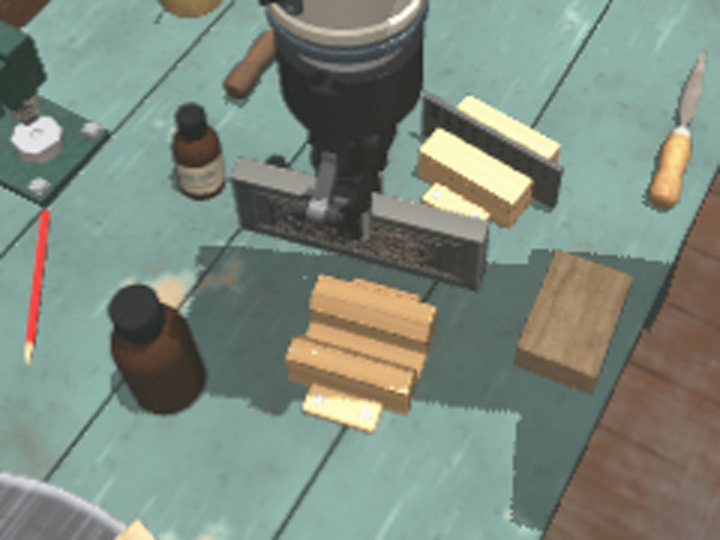

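The bar hangs level in the gripper above the holder at crop (360,340), with a clear view of both. Now I'll measure the bar against the slot in the same camera frame.

```bash
python3 - <<'E'
from h import *
f=pickle.load(open('pics/scene.pkl','rb')); W=cloud(f)
a=np.radians(12);ex=np.array([np.cos(a),np.sin(a),0]);ey=np.array([-np.sin(a),np.cos(a),0])
p=np.array(env.state()['position']);c=np.array([.499,.2247,0])
def loc(P,o): Q=P-o; return np.c_[Q@ex,Q@ey,P[:,2]]
B=W[215:272,272:368].reshape(-1,3); L=loc(B,p)
L=L[(L[:,2]>.135)&(L[:,2]<.215)&(abs(L[:,0])<.1)&(abs(L[:,1])<.03)]
print('bar x ends',np.round(np.percentile(L[:,0],[.5,2,98,99.5])*1000,1),len(L))
top=L[(L[:,2]>.195)]; 
for s in(-1,1):
    F=L[(s*L[:,0]>.035)]; face=F[(F[:,2]<.19)]
    t=F[F[:,1]<np.median(face[:,1])-.004]
    print(s,'face y',np.round(np.median(face[:,1])*1000,1),'top z',np.round(np.median(t[:,2]),4),len(t),'zlo',np.percentile(F[:,2],1).round(4))
    for z0,z1 in((.155,.17),(.17,.185),(.185,.2)):
        g=F[(F[:,2]>z0)&(F[:,2]<z1)]; print('   ',z0,np.round(np.median(g[:,1])*1000,1))
H=loc(W[255:318,285:350].reshape(-1,3),c)
H=H[np.isfinite(H[:,0])]
t=H[(H[:,2]>.031)&(H[:,2]<.042)]
print('block ends',np.round(np.percentile(t[:,0],[.5,2,98,99.5])*1000,1),'sides',np.round(np.percentile(t[:,1],[.5,2,98,99.5])*1000,1))
for s in(-1,0,1):
    tt=H[(abs(H[:,0]-s*.028)<.015)]
    h=[(int(y*1000),round(float(np.median(tt[abs(tt[:,1]-y)<.002][:,2]))*1000) if (abs(tt[:,1]-y)<.002).any() else None) for y in np.arange(-.046,.047,.004)]
    print(s,h)
E
```

```text
bar x ends [-79.8 -79.   76.9  79. ] 1714
-1 face y 8.8 top z 0.2045 154 zlo 0.1488
    0.155 8.6
    0.17 8.8
    0.185 8.8
1 face y 8.8 top z 0.2041 122 zlo 0.1476
    0.155 8.7
    0.17 8.9
    0.185 9.1
block ends [-43.5 -42.3  44.5  45.7] sides [-35.9 -34.7  36.3  36.7]
-1 [(-46, -2), (-41, None), (-37, 34), (-33, 35), (-29, 35), (-25, 35), (-21, 35), (-17, 34), (-13, 28), (-9, 15), (-5, 5), (-1, 5), (2, 5), (6, 156), (10, 155), (14, 28), (18, 33), (22, 35), (26, 35), (30, 35), (34, 32), (38, 16), (42, 0), (46, 1)]
0 [(-46, None), (-41, None), (-37, 33), (-33, 35), (-29, 35), (-25, 35), (-21, 35), (-17, 33), (-13, 27), (-9, 14), (-5, 5), (-1, 5), (2, 6), (6, 153), (10, 150), (14, 29), (18, 34), (22, 34), (26, 35), (30, 35), (34, 32), (38, 16), (42, 7), (46, 7)]
1 [(-46, None), (-41, None), (-37, 33), (-33, 35), (-29, 35), (-25, 35), (-21, 35), (-17, 33), (-13, 28), (-9, 15), (-5, 5), (-1, 5), (2, 5), (6, None), (10, 25), (14, 30), (18, 33), (22, 35), (26, 34), (30, 36), (34, 28), (38, 13), (42, 3), (46, 5)]
```

Bar and slot agree within about 3.5 mm lengthwise and 1 mm across, and the yaw matches. Correcting that and descending to just above the flare.

Request:
{"api": "step_arm", "payload": {
  "plan": [
    [[0.35,0,-2],[0,0,0],1.0],
    [[0.35,0,-4.5],[0,0,0],1.0],
    [[0.35,0,-7],[0,0,0],1.0],
    [[0.35,0,-9],[0,0,0],1.0],
    [[0.35,0,-10],[0,0,0],1.0],
    [[0.35,0,-10],[0,0,0],1.0],
    [[0.35,0,-10],[0,0,0],1.0],
    [[0.35,0,-10],[0,0,0],1.0]
  ]
}}

```text
clock: 6.38
position: [0.5026, 0.2252, 0.0851]
orientation: [-0.104, 0.995, 0.0, 0.001]
contact_force: [-0.4, 0.6, -6.4]
width: 0.0139
grip_force: 98.7
```

Request:
{"api": "step_arm", "payload": {
  "plan": [
    [[-0.2,-0.07,-0.3],[0,0,0],1.0],
    [[-0.2,-0.07,-0.8],[0,0,0],1.0],
    [[-0.2,-0.07,-1.5],[0,0,0],1.0],
    [[-0.2,-0.07,-2.1],[0,0,0],1.0],
    [[-0.2,-0.07,-2.7],[0,0,0],1.0],
    [[-0.2,-0.07,-3.2],[0,0,0],1.0],
    [[-0.2,-0.07,-3.5],[0,0,0],1.0],
    [[-0.2,-0.07,-3.5],[0,0,0],1.0]
  ]
}}

```text
clock: 7.05
position: [0.499, 0.2243, 0.048]
orientation: [-0.104, 0.995, -0.0, -0.001]
contact_force: [0.5, -0.5, -7.7]
width: 0.0145
grip_force: 98.8
```

Request:
{"api": "step_arm", "payload": {
  "plan": [
    [[0.1,0,-0.2],[0,0,0],1.0],
    [[0.1,0,-0.4],[0,0,0],1.0],
    [[0.1,0,-0.5],[0,0,0],1.0],
    [[0.1,0,-0.6],[0,0,0],1.0],
    [[0.1,0,-0.65],[0,0,0],1.0],
    [[0.1,0,-0.65],[0,0,0],1.0]
  ]
}}

```text
clock: 7.55
position: [0.5005, 0.2245, 0.0425]
orientation: [-0.104, 0.995, -0.0, -0.0]
contact_force: [0.6, 0.2, -6.2]
width: 0.0141
grip_force: 98.8
```

Request:
{"api": "step_arm", "payload": {
  "plan": [
    [[0,0,-0.05],[0,0,0],1.0],
    [[0,0,-0.1],[0,0,0],1.0],
    [[0,0,-0.15],[0,0,0],1.0],
    [[0,0,-0.15],[0,0,0],1.0]
  ]
}}

```text
clock: 7.88
position: [0.5006, 0.2245, 0.0413]
orientation: [-0.104, 0.995, 0.0, 0.0]
contact_force: [-1.2, -0.0, -1.6]
width: 0.0145
grip_force: 99.8
```

The vertical load has shifted from the wrist to the floor, so the bar is seated at the expected height (TCP 0.041). Releasing.

Request:
{"api": "step_arm", "payload": {
  "plan": [
    [[0,0,-0.03],[0,0,0],1.0],
    [[0,0,-0.03],[0,0,0],1.8],
    [[0,0,-0.03],[0,0,0],2.4],
    [[0,0,-0.03],[0,0,0],3.5],
    [[0,0,-0.03],[0,0,0],4.5],
    [[0,0,-0.03],[0,0,0],4.5],
    [[0,0,-0.03],[0,0,0],4.5]
  ]
}}

```text
clock: 8.47
position: [0.5007, 0.2245, 0.0407]
orientation: [-0.104, 0.995, 0.0, 0.0]
contact_force: [-0.6, -0.2, 1.2]
width: 0.045
grip_force: 0.0
```

Request:
{"api": "step_arm", "payload": {
  "plan": [
    [[0,0,1],[0,0,0],4.5],
    [[0,0,3],[0,0,0],4.5],
    [[0,0,6],[0,0,0],4.5],
    [[0,0,10],[0,0,0],4.5],
    [[0,0,13],[0,0,0],4.5],
    [[0,0,16],[0,0,0],4.5],
    [[0,0,16],[0,0,0],4.5],
    [[0,0,16],[0,0,0],4.5]
  ]
}}

```text
clock: 9.13
position: [0.5017, 0.225, 0.2034]
orientation: [-0.104, 0.995, 0.001, 0.002]
contact_force: [-0.7, -0.1, -0.9]
width: 0.0451
grip_force: 0.0
```

```bash
python3 - <<'E'
from h import *
f=grab('scene'); W=cloud(f)
cv2.imwrite('pics/s5.png',cv2.resize(f['image'][190:330,220:400],None,fx=4,fy=4,interpolation=2)[...,::-1])
a=np.radians(12);ex=np.array([np.cos(a),np.sin(a),0]);ey=np.array([-np.sin(a),np.cos(a),0])
Q=W[230:330,260:380].reshape(-1,3)-[.499,.2247,0];L=np.c_[Q@ex,Q@ey,Q[:,2]]
L=L[(abs(L[:,0])<.1)&(abs(L[:,1])<.04)]
t=L[(L[:,2]>.045)&(L[:,2]<.075)]
b=L[(L[:,2]>.031)&(L[:,2]<.039)&(abs(L[:,1])>.018)]
print('bar x',np.percentile(t[:,0],[.5,2,98,99.5]).round(4),'y',np.percentile(t[:,1],[2,98]).round(4),'block x',np.percentile(b[:,0],[.5,2,98,99.5]).round(4),'y',np.percentile(b[:,1],[2,98]).round(4))
for s in(-1,1):
  k=t[(s*t[:,0]>.03)&(t[:,2]>.055)]; print(s,'top z',np.percentile(k[:,2],[50,90]).round(4),'y',np.percentile(k[:,1],[5,50,95]).round(4))
E
```

```text
bar x [-0.078  -0.0758  0.0785  0.0814] y [-0.0078  0.0089] block x [-0.0437 -0.0426  0.0445  0.0458] y [-0.0349  0.0366]
-1 top z [0.0626 0.0642] y [-0.0074  0.0021  0.0082]
1 top z [0.0626 0.0642] y [-0.0072  0.0019  0.0084]
```

View pics/s5.png

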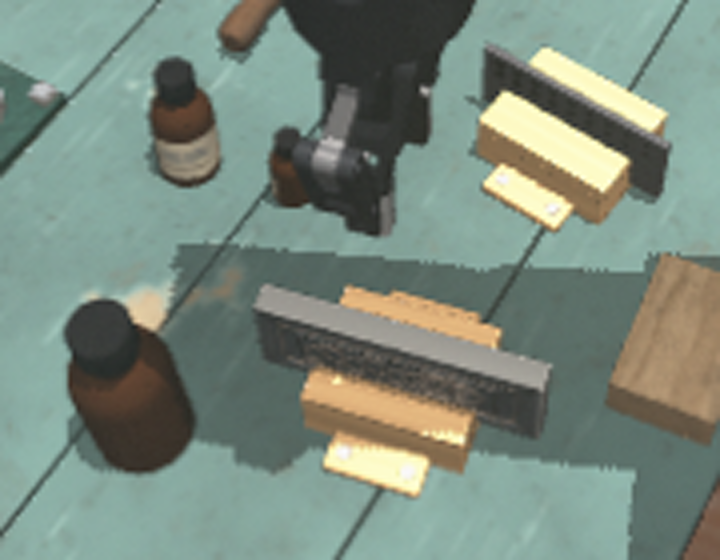

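The last picture shows the bar upright in the wide slot, from crop (260,300) to (545,400), with its top level at about 63–64 mm. It is centred to within about 1 mm, the bottles are standing and the gripper is clear.

```bash
python3 -c "
from station import env
print(env.sign_off())"
```

```text
the job is handed in; nothing more can be done
None
```

The die bar now stands on edge on the floor of the wide slot, centred lengthwise to within about 1 mm; the gripper is clear, the bottles are standing, and I handed the job in at about 9 s.

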